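# Hold a moulded bracket in the hatch of the checking box

### The arm

A 6-joint arm with a two-finger parallel gripper is mounted at the origin on the work surface. World frame = base frame: x ahead of the robot, y to its left, z up, the work surface at z = 0. Lengths are in m, angles in rad, forces in N, time in s.
With the tool pointing down it reaches from about 0.375 to 0.9 m from the base axis. Payload 3.1 kg.
Tool frame: the origin (TCP) lies midway between the tips of the shut fingers; the grasp point (between the pads) lies 19 mm behind it (manip.grip_depth is the distance from the TCP to the grasp point, in m); z points along the fingers, y is the direction in which the jaws open and shut (so a half turn about z gives the same grasp; the last joint's range is limited). The gripper opens to 85 mm and grips with 20 to 120 N. Pads are 22 mm wide; open, the fingers measure 114 mm over their backs; the gripper's body (76 mm by 85 mm) begins 54 mm behind the grasp point. The pads swing forward as they close: fully open they stand 13 mm farther back than shut.
Start: joints at [-1.452, 0.527, 1.433, -0, 1.181, -0.178], TCP at [0.183, -0.598, 0.231] pointing down, gripper open.
Joint ranges: [-3.08, 3.08], [-0.75, 2.2], [0.22, 2.44], [-1.43, 4.57], [0, 2.65], [-2.85, 2.85]. Speed limits (rad/s): [2.79, 2.79, 3.14, 3.14, 3.14, 3.14].

### API

Orientations are given as a unit quaternion [x, y, z, w].
In Python, from workcell import get_obs, get_image, camera_info, ticket, manip gives the robot as it stands. The module is installed in compiled form; this text tells all that it offers.
- The arm moves only by the tool drive_tool, never from a script. Its arguments are lists of equal length, an entry for each row: "claw": the gripper command: -1 is fully open, 1 is shut, values between are in proportion; "dp": the shift along the tool's x, y, z in mm, a list of three; "turn": the turn, a rotation vector about the tool's x, y, z in units of 6 degrees (1.0 is 6 degrees), a list of three. In form: {"claw": [claw, ...], "dp": [[dx, dy, dz], ...], "turn": [[rx, ry, rz], ...]}. A call has 1 to 5 rows; each row shifts and turns the commanded pose from where the row before left it, along the tool's axes as they then stand; what a row does not reach is not made up. A row lasts 1/10 s, in which the tool goes at most 50 mm and 8.59 degrees, less where a joint would pass 70% of its speed; a pose out of reach is approached as far as the arm can. A call is refused whole if a number of a shift passes 50 or a number of a turn 1, either way. A call with a gripper value outside its range is refused whole. The fingers move at their own pace and stop on an object; "newtons" is the grip in N (left out, the last holds). Time passes only in rows, so rows that do not move let the fingers close. It gives the time, the measured TCP pose, the force and the opening at its end, in the units of the state.
- get_obs(): the state, without advancing time (a new reading comes with each control period).
- get_image(name): name is "scene" or "top" or "wrist"; returns (picture, depth): 400x640x3 uint8, red, green, blue; 400x640 float32, m along the optical axis (not along the pixel's ray), 0 where there is no reading.
- camera_info(name): a dict with "fx", "fy", "cx", "cy" (pixels), "origin" and "orientation" of the camera in the world. Camera axes: x right, y down, z forward; pixel columns grow to the right and rows downward; lengths in m; the calibration is good to about 2 mm. The wrist camera is an equidistant fisheye: a pixel r from the principal point sees the ray r / f radians off the axis. A picture is of the moment at which its call begins: read the wrist's pose just before it. camera_info takes no time and is no camera call; for the wrist camera it gives the pose at the moment of the call.
- ticket.hand_in(): hands the job in, once; it reports no verdict.
The state is a dict: "time": time; "qpos": joint angles; "joint_vel": joint speeds; "joint_torque": joint torques, N m; "ee_pos": TCP position; "ee_rot": TCP orientation; "force": force on the tool from outside, world axes, zero at the start; "torque": the same for the moment, N m; "width": finger opening in m.
Only numpy, scipy, OpenCV 4.12 (cv2) and the standard library are available. Lean on these libraries where they do the work, as an engineer would, in place of code of your own. Each camera call takes 0.05 s, during which the arm holds its last target.

### The job

Lift the T-bracket straight up out of the open mould block, leaving the round core pin in its pocket. Then pass the bracket's tongue down through the narrow slot in the top of the checking box and finish holding it there in the gripper: upright and still, with the bracket's flange hovering about 15 mm above the box top, not resting on it.

Things in the scene. Friction and masses are not known exactly. Their poses are not given: they have to be found in the camera images.
- bracket_grip (a point): Centre of the upright grip rib (34 along x, 12 thick along y, 36 mm tall) of an aluminium T-bracket, about 120 g, 92 mm tall; z up. Below the rib: a flange 56 (x) x 30 (y) x 6 mm, its top 18 and underside 24 mm below this point, then the tongue, 40 (x) x 12 (y) mm. Half a turn makes no difference. It starts tongue down in the mould block's long pocket, flange resting on the block's top face.
- bracket_tip (a point): Centre of the lower end of the bracket's tongue, 74 mm below bracket_grip (50 mm below the flange); same axes. The last 7 mm of the tongue narrow in two steps to 36 (x) x 8 (y) mm.
- die: Open mould half, a fixed steel block 160 (x) x 130 (y) mm, top face 66 mm above the table. Origin: centre of its underside, z up. The bracket's pocket (42 along x, 14 along y, 56 mm deep) is centred at x 0, y +25 mm, the core pin's round one at x +40, y -35 mm. Four guide pins, 14 mm thick, stand 22 mm above the top face at x +-66, y +-52 mm.
- pin_head (a point): Round steel core pin standing in the mould block, to be left there: middle of its head (22 mm diameter, 8 mm thick, lying on the block's top face); the shank below is 12 mm thick, 40 mm long. z up.
- checkbox: Checking box, fixed: grey guard plate 140 (x) x 150 (y) x 8 mm, its top 100 mm above the table, on two solid side walls; a pane closes its -x side, its +x side is open. Origin: centre of its underside, z up. Below the slot it is empty down to 12 mm above the table. The plate has the narrow slot (hatch) and, 55 mm to +x of it, a round port of 22 mm that is not used.
- hatch (a point): Centre of the narrow slot, level with the guard plate's top; axes as the checking box. The slot is 42 mm along its y and 14 mm along its x: the tongue has 2 mm of clearance in all each way. Upper edges have a 2.5 mm lead-in chamfer. The bracket's x must lie along this y (either way round).
Things that resemble listed ones, but are neither listed nor needed, are in the scene too. There is more than one size of the part that bears bracket_grip; the job needs the smallest.

How it is judged:
On the way:
1. the bracket is lifted clear of the mould block in the gripper (z of bracket_tip in the frame of die above 0.07 m and contact force between the fingers and bracket above 2 N and contact force between bracket and die below 0.1 N), for 0.1 s.
At the end, for the whole second after the job is handed in: The tongue is in the slot (within 5 mm of its centre, along it), its end 22 to 45 mm below the plate top, so the flange hovers 5 to 28 mm above it; upright within 4.5 degrees, under 20 mm/s, gripped by the fingers; the core pin is within 15 mm of its start (z of bracket_tip in the frame of hatch between -0.045 and -0.022 m and horizontal distance between bracket_tip and hatch below 0.005 m and angle between bracket_tip's own z axis and vertical below 0.08 rad and angle between the x axis of bracket_tip and the y axis of hatch, either way round below 0.2 rad and contact force between the fingers and bracket above 2 N and linear speed of bracket below 0.02 m/s and distance of pin_head from where it was at the start of the episode below 0.015 m); the arm keeps its last pose, push and grip.
It fails at once if the core pin is pulled or knocked out of its pocket (distance of pin_head from where it was at the start of the episode above 0.015 m).
It also fails if it takes over 42 s, if anything falls off the work surface, if the arm or the gripper's body presses on something with over 40 N, if the wrist force passes 120 N, or if a joint passes its speed limit or range.

## Working session

There is one attempt and no reset: what is moved stays moved. The work goes in short steps, Python scripts to look and compute and a tool call to move; the robot and the scene stay as the last step left them, time stands still between calls to the robot, and variables do not carry over. Pictures are saved under pics/ and viewed, and the job is handed in when it is done.

Besides the shell and the picture viewer there is one more tool, called as name(argument=value, ...) on one line, values as JSON. drive_tool: Moves the arm, as the interface text tells. Its arguments: {"type":"object","properties":{"claw":{"type":"array","items":{"type":"number"}},"dp":{"type":"array","items":{"type":"array","items":{"type":"number"}}},"turn":{"type":"array","items":{"type":"array","items":{"type":"number"}}},"newtons":{"type":"number"}},"required":["claw","dp","turn"]}

```bash
mkdir -p pics; python3 - <<'E'
from workcell import get_obs,get_image,camera_info,manip
import numpy as np,cv2
o=get_obs();print({k:np.round(v,4) for k,v in o.items()}, manip.grip_depth)
for n in("scene","top","wrist"):
    ci=camera_info(n); print(n,ci)
    im,d=get_image(n); np.savez(f"{n}0.npz",im=im,d=d,**{k:np.array(v) for k,v in ci.items() if not isinstance(v,str)})
    cv2.imwrite(f"pics/{n}0.png",im[:,:,::-1])
E
```

```text
{'time': np.float64(0.0), 'qpos': array([-1.4525,  0.5285,  1.4339, -0.    ,  1.1814, -0.1785]), 'joint_vel': array([-0.0001,  0.0017,  0.0003,  0.0007,  0.0004,  0.0005]), 'joint_torque': array([ 1.90000e-03, -4.42347e+01, -1.78022e+01,  0.00000e+00,
        8.20000e-03,  0.00000e+00]), 'ee_pos': array([ 0.1827, -0.5969,  0.2303]), 'ee_rot': array([ 0.989 ,  0.1479,  0.    , -0.0011]), 'force': array([-0.2322, -0.7271, -0.0385]), 'torque': array([-0.0164, -0.0417, -0.0401]), 'width': np.float64(0.0856)} 0.0187
scene {'fx': 380.26245108528497, 'fy': 380.26245108528497, 'cx': 318.41994290083085, 'cy': 199.49083539394846, 'origin': array([ 1.03614194, -0.12227533,  0.95525884]), 'orientation': array([ 0.71183463,  0.64166187, -0.18593186, -0.21677373])}
top {'fx': 483.04642718825505, 'fy': 483.04642718825505, 'cx': 323.8414785115732, 'cy': 204.08131930459956, 'origin': array([ 0.37477509, -0.04662985,  1.06691243]), 'orientation': array([ 0.70806488, -0.70365128,  0.04583329, -0.03766048])}
wrist {'fx': 309.70691628693146, 'fy': 309.70691628693146, 'cx': 318.5169768181357, 'cy': 197.7868774099697, 'origin': array([ 0.26111166, -0.57396308,  0.37198035]), 'orientation': array([ 0.79336822, -0.58715239, -0.09646932,  0.12850141])}
```

View pics/scene0.png

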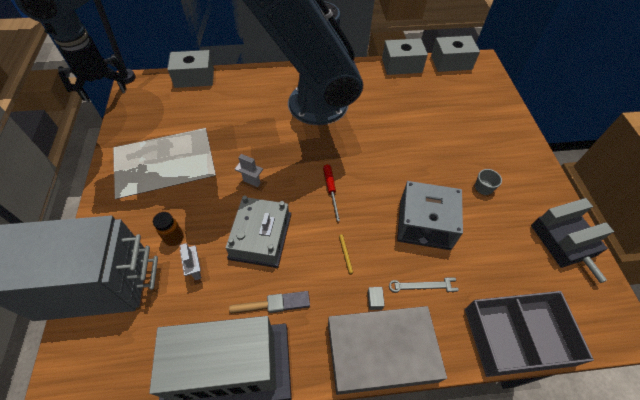

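View pics/top0.png

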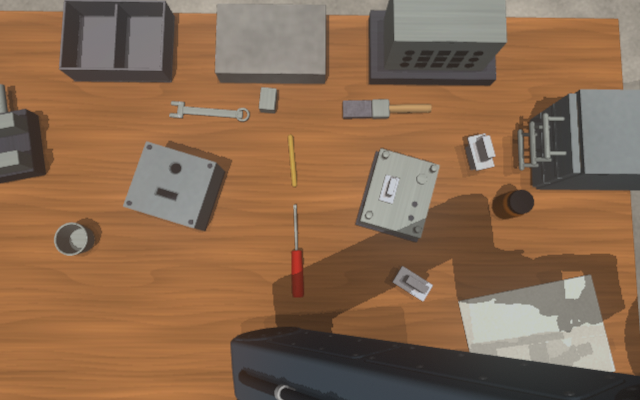

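View pics/wrist0.png

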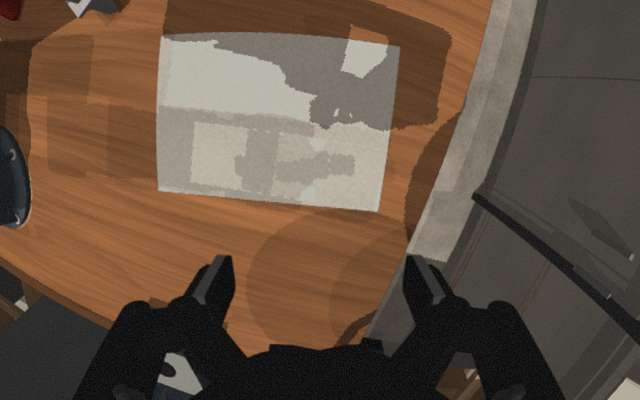

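Top view: the bracket candidates are (390,188) in the mould, (481,152) on the table and (412,283) on the table. The description points to the one in the mould. The pin head is at about (422,180). The hatch is at (166,193) and the round port, which is not used, at (176,168). I'll check with a close crop.

```bash
python3 - <<'E'
import numpy as np,cv2
z=np.load("top0.npz");im=z["im"][:,:,::-1]
a=cv2.resize(im[140:250,350:500],None,fx=5,fy=5,interpolation=cv2.INTER_CUBIC)
cv2.imwrite("pics/crop_die.png",a)
a=cv2.resize(im[135:235,115:235],None,fx=5,fy=5,interpolation=cv2.INTER_CUBIC)
cv2.imwrite("pics/crop_box.png",a)
E
```

```text
(no output)
```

View pics/crop_die.png

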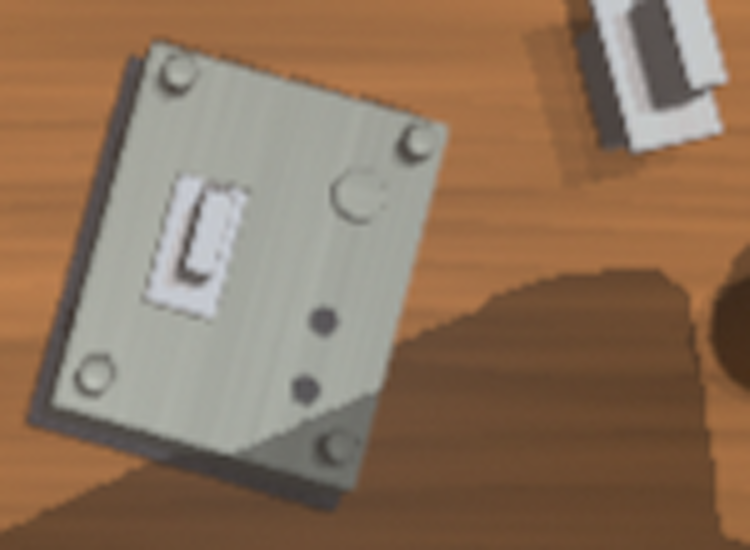

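View pics/crop_box.png

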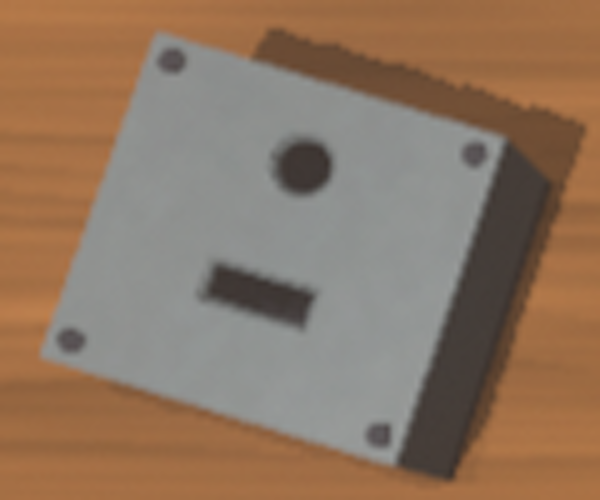

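The crop shows that the mould holds a small bracket, with its flange on the block (crop ~(197,245)), and the pin head at ~(358,193). The slot is at ~(258,295) in the box crop. Next I'll measure them.

```bash
cat > h.py <<'E'
import numpy as np,cv2
from scipy.spatial.transform import Rotation as R
def load(n):
    z=np.load(n);return z
def onplane(z,uv,h):
    uv=np.atleast_2d(uv).astype(float)
    d=np.c_[(uv[:,0]-z["cx"])/z["fx"],(uv[:,1]-z["cy"])/z["fy"],np.ones(len(uv))]
    d=R.from_quat(z["orientation"]).apply(d);o=z["origin"]
    t=(h-o[2])/d[:,2];return o+d*t[:,None]
def fish(z,uv,h):
    uv=np.atleast_2d(uv).astype(float)
    x=uv-[float(z["cx"]),float(z["cy"])];r=np.linalg.norm(x,axis=1);th=r/float(z["fx"])
    s=np.where(r>0,np.sin(th)/np.maximum(r,1e-9),0)
    d=np.c_[x*s[:,None],np.cos(th)];d=R.from_quat(z["orientation"]).apply(d);o=z["origin"]
    t=(h-o[2])/d[:,2];return o+d*t[:,None]
def cloud(z):
    d=z["d"];v,u=np.mgrid[:d.shape[0],:d.shape[1]]
    p=np.stack([(u-z["cx"])/z["fx"]*d,(v-z["cy"])/z["fy"]*d,d],-1)
    w=R.from_quat(z["orientation"]).apply(p.reshape(-1,3)).reshape(p.shape)+z["origin"]
    w[d==0]=np.nan;return w
E
python3 - <<'E'
from h import *
for n in("top","scene"):
    z=load(n+"0.npz");w=cloud(z);H=w[...,2]
    print(n)
    # box plate: height ~0.1
    for nm,h,reg in(("die",.066,((0.4,0.0),(0.1,-.35))),):pass
    m=((H>.085)&(H<.115)&np.isfinite(H)).astype(np.uint8)
    k,lab,st,c=cv2.connectedComponentsWithStats(m)
    for i in range(1,k):
        if st[i,4]>300:
            p=w[lab==i];print(" h.1",st[i],p.mean(0).round(4),np.nanmedian(p[:,2]).round(4))
    m=((H>.055)&(H<.075)&np.isfinite(H)).astype(np.uint8)
    k,lab,st,c=cv2.connectedComponentsWithStats(m)
    for i in range(1,k):
        if st[i,4]>300:
            p=w[lab==i];print(" h.066",st[i],p.mean(0).round(4),np.nanmedian(p[:,2]).round(4))
    if n=="top":
        o=np.array([350,140.]);f=lambda x:(np.array(x)+.5)/5-.5+o
        print("pins",onplane(z,f([(180,72),(418,140),(338,447),(97,372)]),.088))
        print("corn",onplane(z,f([(152,42),(448,125),(355,490),(54,405)]),.066))
        print("head",onplane(z,f([(358,192)]),.074))
        print("flange",onplane(z,f([(182,175),(247,188),(210,318),(145,300)]),.072))
        o=np.array([115,135.])
        print("slot",onplane(z,f([(208,263),(315,292),(303,326),(203,297)]),.1))
        print("box",onplane(z,f([(155,32),(507,137),(400,465),(42,356)]),.1), onplane(z,f([(303,166)]),.1))
        for uv in((390,188),(392,187),(388,196),(380,180),(481,152),(412,283),(422,178)): print(uv,w[uv[1],uv[0]])
E
```

```text
top
 h.1 [386   5 107  59 737] [ 0.8059 -0.2808  0.1012] 0.1016
 h.1 [529 122 111  63 707] [ 0.5789 -0.5327  0.1038] 0.1064
 h.1 [ 123  142   95   87 5029] [0.5263 0.2532 0.1004] 0.1006
 h.1 [  0 150  24  20 365] [0.5761 0.5775 0.0984] 0.1001
 h.1 [507 190  27  25 523] [ 0.4967 -0.4556  0.099 ] 0.0997
 h.066 [  59    0  108   74 1950] [0.8592 0.4056 0.0652] 0.066
 h.066 [ 215    4  111   72 7687] [0.856  0.0615 0.0605] 0.0605
 h.066 [384  12 103  57 411] [ 0.8086 -0.2785  0.0658] 0.0664
 h.066 [467 134  27  37 307] [ 0.603  -0.3809  0.0724] 0.0727
 h.066 [ 360  149   79   90 4363] [ 0.5165 -0.2164  0.0665] 0.0663
 h.066 [392 267  40  35 379] [ 0.3312 -0.2354  0.0727] 0.073
pins [[ 0.59627304 -0.18487955  0.088     ]
 [ 0.56844655 -0.28305789  0.088     ]
 [ 0.44131534 -0.24774672  0.088     ]
 [ 0.47129522 -0.1498014   0.088     ]]
corn [[ 0.61411676 -0.17622538  0.066     ]
 [ 0.57934277 -0.30122324  0.066     ]
 [ 0.42499527 -0.25902853  0.066     ]
 [ 0.45955118 -0.13413372  0.066     ]]
head [[ 0.54894314 -0.26083904  0.074     ]]
flange [[ 0.55594374 -0.18755822  0.072     ]
 [ 
[... 830 characters left out ...]
.2896  1.0934  0.1001] 0.1002
 h.1 [ 403  181   60   55 2536] [0.5355 0.2512 0.0997] 0.1
 h.1 [546 198  47  23 523] [0.5762 0.6143 0.0985] 0.0997
 h.1 [153 212  21  19 306] [ 0.5057 -0.4576  0.0983] 0.0994
 h.1 [565 223  49  24 566] [0.6539 0.6298 0.0989] 0.0999
 h.1 [  2 245 148  66 979] [ 0.6788 -0.5915  0.1019] 0.1042
 h.1 [166 326 109  73 302] [ 0.9075 -0.2711  0.102 ] 0.1029
 h.066 [523   0 117  31 572] [-0.3006  1.0979  0.0649] 0.0646
 h.066 [ 226  198   62   60 2437] [ 0.5296 -0.2195  0.0661] 0.066
 h.066 [ 14 278 123  37 445] [ 0.6956 -0.6261  0.065 ] 0.0648
 h.066 [ 472  291  122   82 1620] [0.8636 0.4035 0.0653] 0.0668
 h.066 [ 329  306  118   86 7912] [0.8662 0.0583 0.0602] 0.0602
```

The bracket is at (0.526,-0.193) with yaw -15.2°. The slot is at (0.509,0.260), with its long axis at 73.7°. The block geometry is consistent with this: the pin comes out at x +40, y -35 from the block's centre. I'll write a small planner that prints row numbers.

```bash
cat > plan.py <<'E'
import sys,numpy as np
from scipy.spatial.transform import Rotation as R
from workcell import get_obs
# plan.py x y z(mm) yaw(deg of tool x) nrows
def plan(x,y,z,yaw,n):
    o=get_obs();p=np.array(o["ee_pos"])*1e3;r=R.from_quat(o["ee_rot"])
    T=np.array([x,y,z],float);a=np.deg2rad(yaw);c,s=np.cos(a),np.sin(a)
    RT=R.from_matrix(np.array([[c,s,0],[s,-c,0],[0,0,-1]]).T.reshape(3,3).T if 0 else np.column_stack([[c,s,0],[s,-c,0],[0,0,-1]]))
    tot=(r.inv()*RT).as_rotvec();tu=np.rad2deg(tot)/6
    step=(T-p)/n
    print("now",p.round(1),"xaxis deg",np.rad2deg(np.arctan2(*r.as_matrix()[[1,0],0])).round(2),"tilt",np.rad2deg(np.arccos(-r.as_matrix()[2,2])).round(2),"F",np.round(o["force"],1),"w",round(float(o["width"]),4),"t",round(float(o["time"]),2))
    print("turn per row",(tu/n).round(3),"total",tu.round(2))
    for i in range(n):
        print(r.inv().apply(step).round(1).tolist(),end=" ")
        r=r*R.from_rotvec(tot/n)
    print()
if __name__=="__main__": plan(*map(float,sys.argv[1:5]),int(sys.argv[5]))
E
python3 plan.py 526 -193 230 -15.2 20
```

```text
now [ 182.7 -597.1  230.5] xaxis deg 17.0 tilt 0.1 F [ 0.2 -0.  -0.6] w 0.0857 t 0.15
turn per row [-0.001  0.     0.268] total [-0.02  0.    5.37]
[22.3, -14.3, 0.1] [21.9, -14.9, 0.1] [21.5, -15.5, 0.1] [21.0, -16.1, 0.1] [20.6, -16.7, 0.1] [20.1, -17.3, 0.1] [19.6, -17.8, 0.0] [19.1, -18.4, 0.0] [18.6, -18.9, 0.0] [18.0, -19.4, 0.0] [17.5, -19.9, 0.0] [16.9, -20.4, 0.0] [16.3, -20.9, 0.0] [15.7, -21.3, 0.0] [15.1, -21.8, 0.0] [14.5, -22.2, 0.0] [13.9, -22.6, 0.0] [13.2, -23.0, 0.0] [12.6, -23.3, 0.0] [11.9, -23.7, 0.0]
```

drive_tool(claw=[-1,-1,-1,-1,-1], dp=[[22,-14,0],[22,-15,0],[21.5,-15.5,0],[21,-16,0],[20.5,-16.5,0]], turn=[[0,0,0.27],[0,0,0.27],[0,0,0.27],[0,0,0.27],[0,0,0.27]], newtons=50)

```text
time: 0.65
ee_pos: [0.269, -0.4962, 0.231]
ee_rot: [0.997, 0.077, -0.0, -0.0]
force: [0.3, 0.6, -0.3]
width: 0.0855
```

drive_tool(claw=[-1,-1,-1,-1,-1], dp=[[20,-17,0],[19.5,-18,0],[19,-18.5,0],[18.5,-19,0],[18,-19.5,0]], turn=[[0,0,0.27],[0,0,0.27],[0,0,0.27],[0,0,0.27],[0,0,0.27]])

```text
time: 1.15
ee_pos: [0.3545, -0.3952, 0.2311]
ee_rot: [1.0, 0.006, -0.0, -0.0]
force: [-0.1, -0.0, -0.7]
width: 0.0854
```

```bash
python3 plan.py 526 -193 230 -15.2 10
```

```text
now [ 354.5 -395.2  231.1] xaxis deg 0.73 tilt 0.03 F [-0.1 -0.  -0.7] w 0.0854 t 1.15
turn per row [-0.     0.     0.266] total [-0.    0.    2.66]
[17.4, -20.0, 0.1] [16.8, -20.5, 0.1] [16.3, -20.9, 0.1] [15.7, -21.4, 0.1] [15.1, -21.8, 0.1] [14.5, -22.2, 0.1] [13.8, -22.6, 0.1] [13.2, -23.0, 0.1] [12.6, -23.3, 0.1] [11.9, -23.7, 0.1]
```

drive_tool(claw=[-1,-1,-1,-1,-1], dp=[[17.4,-20,0],[17,-20.5,0],[16.3,-21,0],[15.7,-21.4,0],[15,-21.8,0]], turn=[[0,0,0.27],[0,0,0.27],[0,0,0.27],[0,0,0.27],[0,0,0.27]])

```text
time: 1.65
ee_pos: [0.4403, -0.294, 0.2311]
ee_rot: [0.998, -0.064, -0.0, -0.0]
force: [0.0, -0.7, -0.1]
width: 0.0855
```

drive_tool(claw=[-1,-1,-1,-1,-1], dp=[[14.5,-22,0],[13.8,-22.6,0],[13,-23,0],[12.6,-23.3,0],[12,-23.7,0]], turn=[[0,0,0.27],[0,0,0.27],[0,0,0.27],[0,0,0.27],[0,0,0.26]])

```text
time: 2.15
ee_pos: [0.5261, -0.1934, 0.231]
ee_rot: [0.991, -0.134, -0.0, -0.0]
force: [-0.1, 0.4, 0.1]
width: 0.0852
```

```bash
cat > snap.py <<'E'
import sys,cv2,numpy as np
from workcell import get_image,camera_info,get_obs
for a in sys.argv[1:]:
    n=a.rstrip("0123456789");ci=camera_info(n);o=get_obs()
    im,d=get_image(n);np.savez(a+".npz",im=im,d=d,ee=o["ee_pos"],eq=o["ee_rot"],**{k:np.array(v) for k,v in ci.items() if not isinstance(v,str)})
    cv2.imwrite(f"pics/{a}.png",im[:,:,::-1])
E
python3 snap.py wrist1; python3 plan.py 526 -193 230 -15.2 1
```

```text
now [ 528.5 -190.5  231.2] xaxis deg -15.33 tilt 0.19 F [ 1.6  1.8 -0.3] w 0.0853 t 2.2
turn per row [-0.028 -0.014 -0.022] total [-0.03 -0.01 -0.02]
[-1.7, 3.1, 1.1]
```

View pics/wrist1.png

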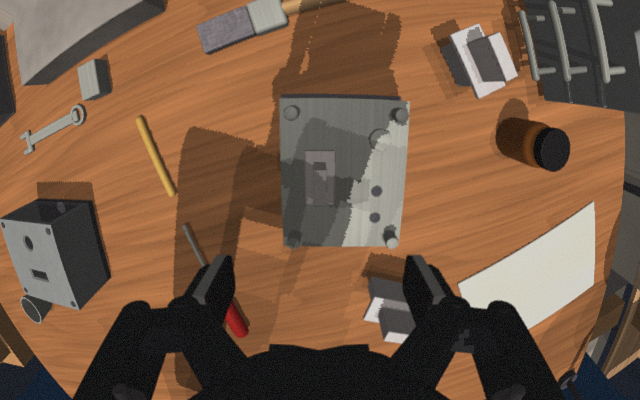

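The wrist image shows the block, with the bracket's flange at ~(320,178) and the pin head at ~(377,138). I'll go down to a safe height, settle and measure again.

drive_tool(claw=[-1,-1,-1,-1,-1], dp=[[0,0,25],[0,0,25],[0,0,25],[0,0,15],[0,0,0]], turn=[[0,0,0],[0,0,0],[0,0,0],[0,0,0],[0,0,0]])

```text
time: 2.7
ee_pos: [0.5239, -0.1935, 0.1389]
ee_rot: [0.991, -0.133, -0.003, -0.001]
force: [-0.3, -0.3, -0.3]
width: 0.0855
```

drive_tool(claw=[-1,-1], dp=[[0,0,0],[0,0,0]], turn=[[0,0,0],[0,0,0]])

```text
time: 2.9
ee_pos: [0.5264, -0.1949, 0.1423]
ee_rot: [0.991, -0.133, 0.001, 0.0]
force: [0.2, 0.3, -0.1]
width: 0.0852
```

```bash
python3 snap.py wrist2; python3 plan.py 526 -193 141 -15.2 1; python3 - <<'E'
import cv2
im=cv2.imread("pics/wrist2.png");cv2.imwrite("pics/wrist2c.png",cv2.resize(im[60:310,210:460],None,fx=3,fy=2.4) if 0 else cv2.resize(im[80:280,230:450],None,fx=3,fy=3,interpolation=cv2.INTER_CUBIC))
E
```

```text
now [ 526.4 -194.9  142.4] xaxis deg -15.34 tilt 0.13 F [0.3 0.2 0.2] w 0.0853 t 2.95
turn per row [ 0.006 -0.021 -0.023] total [ 0.01 -0.02 -0.02]
[-0.9, -1.7, 1.4]
```

View pics/wrist2.png

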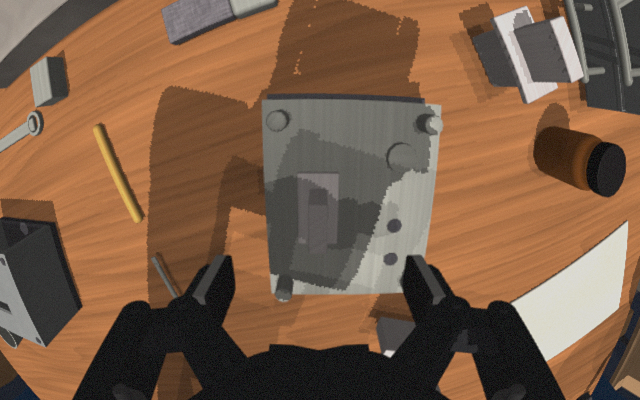

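View pics/wrist2c.png

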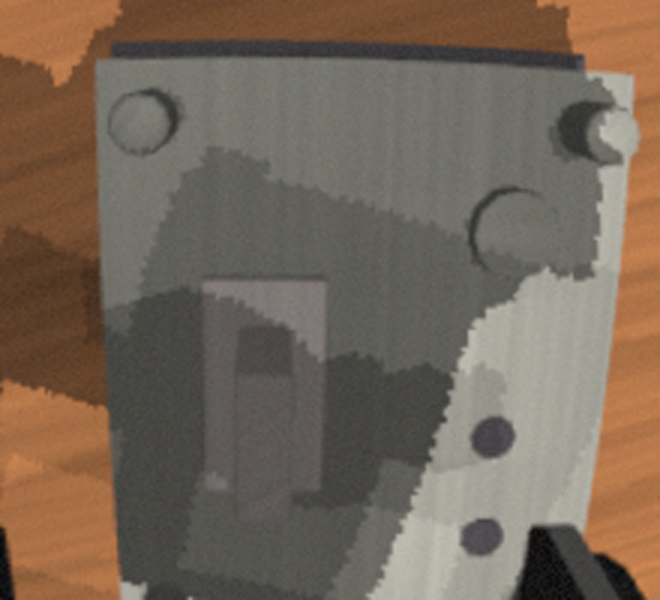

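```bash
python3 - <<'E'
from h import *
z=load("wrist2.npz")
f=lambda c:(np.array(c)+.5)/3-.5+[230,80]
for nm,c,h in(("flange",[(203,280),(327,280),(320,490),(206,486)],.072),("ribtop",[(235,375),(293,375),(291,520),(235,520)],.108),("pins",[(141,121),(608,132)],.088),("head",[(515,228)],.074),("dietop",[(96,58),(633,74)],.066)):
    p=fish(z,f(c),h);print(nm,p[:,:2].round(4).tolist(),p.mean(0).round(4))
print(z["ee"],z["origin"])
p=fish(z,f([(203,280),(206,486),(327,280),(320,490)]),.072);
for a,b in((0,1),(2,3)):
    d=p[a]-p[b];print(np.rad2deg(np.arctan2(d[1],d[0])),np.linalg.norm(d))
E
```

```text
flange [[0.5588, -0.1887], [0.5511, -0.2168], [0.4983, -0.2017], [0.5071, -0.174]] [ 0.5288 -0.1953  0.072 ]
ribtop [[0.5461, -0.1941], [0.543, -0.2054], [0.5111, -0.1966], [0.5143, -0.185]] [ 0.5286 -0.1953  0.108 ]
pins [[0.5991, -0.1879], [0.5719, -0.2854]] [ 0.5855 -0.2367  0.088 ]
head [[0.5524, -0.2629]] [ 0.5524 -0.2629  0.074 ]
dietop [[0.6159, -0.1787], [0.5808, -0.3027]] [ 0.5983 -0.2407  0.066 ]
[ 0.52635351 -0.1948843   0.14229651] [ 0.60511611 -0.21690788  0.2839789 ]
-15.873695126441595 0.053735788729839765
-15.975885639710782 0.05486832629812255
```

The wrist camera puts the bracket at (0.5287,-0.1953) and the top camera at (0.5263,-0.193). I'll use the mean, (0.5275,-0.194), with yaw -15.6°.

```bash
python3 plan.py 527.5 -194.2 76 -15.6 5
```

```text
now [ 526.4 -194.9  142.4] xaxis deg -15.34 tilt 0.13 F [0.3 0.2 0.2] w 0.0853 t 2.95
turn per row [ 0.001 -0.004  0.009] total [ 0.01 -0.02  0.04]
[0.1, -0.2, 13.3] [0.2, -0.2, 13.3] [0.2, -0.2, 13.3] [0.2, -0.2, 13.3] [0.2, -0.2, 13.3]
```

drive_tool(claw=[-1,-1,-1,-1,-1], dp=[[0.4,-0.4,16],[0.4,-0.4,16],[0,0,16],[0,0,10],[0,0,7]], turn=[[0,0,0.04],[0,0,0],[0,0,0],[0,0,0],[0,0,0]])

```text
time: 3.45
ee_pos: [0.5269, -0.194, 0.0762]
ee_rot: [0.991, -0.135, 0.0, 0.0]
force: [-0.4, -0.2, 0.1]
width: 0.0855
```

drive_tool(claw=[-1,-1,-1], dp=[[0,0,0],[0,0,0],[0,0,0]], turn=[[0,0,0],[0,0,0],[0,0,0]])

```text
time: 3.75
ee_pos: [0.5272, -0.1941, 0.077]
ee_rot: [0.991, -0.135, 0.001, 0.0]
force: [-0.1, 0.4, 0.9]
width: 0.0857
```

```bash
python3 snap.py wrist3; python3 plan.py 527.5 -194.2 76 -15.6 1
```

```text
now [ 527.1 -194.1   77. ] xaxis deg -15.57 tilt 0.08 F [ 0.6  0.1 -0.5] w 0.0856 t 3.8
turn per row [ 0.004 -0.014  0.004] total [ 0.   -0.01  0.  ]
[0.4, -0.0, 1.0]
```

View pics/wrist3.png

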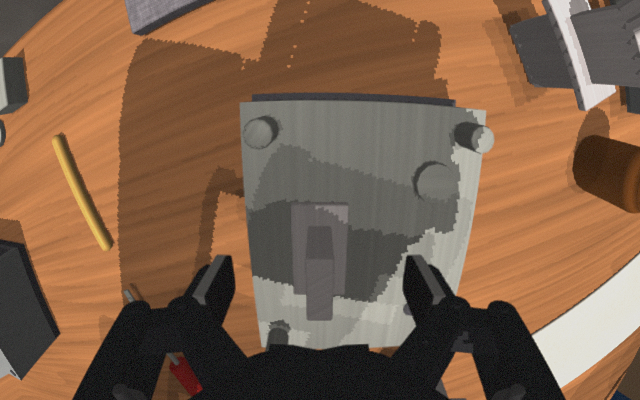

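The rib at ~(320,290) sits midway between the fingertips (x≈232 and 407, mid 319.5). I'll close the jaws.

drive_tool(claw=[0,0.4,1,1,1], dp=[[0,0,0],[0,0,0],[0,0,0],[0,0,0],[0,0,0]], turn=[[0,0,0],[0,0,0],[0,0,0],[0,0,0],[0,0,0]], newtons=50)

```text
time: 4.3
ee_pos: [0.5266, -0.1939, 0.0763]
ee_rot: [0.991, -0.135, -0.0, 0.0]
force: [-0.9, -1.5, 3.5]
width: 0.0124
```

drive_tool(claw=[1,1,1,1,1], dp=[[0,0,0],[0,0,0],[0,0,0],[0,0,0],[0,0,0]], turn=[[0,0,0],[0,0,0],[0,0,0],[0,0,0],[0,0,0]])

```text
time: 4.8
ee_pos: [0.5267, -0.1939, 0.0764]
ee_rot: [0.991, -0.135, 0.0, 0.0]
force: [0.3, -0.1, 1.5]
width: 0.0113
```

Gripped at 12 mm with little side force, so the jaws were centred. Lifting straight up.

drive_tool(claw=[1,1,1,1,1], dp=[[0,0,-5],[0,0,-8],[0,0,-10],[0,0,-12],[0,0,-12]], turn=[[0,0,0],[0,0,0],[0,0,0],[0,0,0],[0,0,0]])

```text
time: 5.3
ee_pos: [0.5268, -0.1939, 0.1246]
ee_rot: [0.991, -0.135, 0.0, 0.0]
force: [-0.4, 0.1, -1.2]
width: 0.0116
```

drive_tool(claw=[1,1,1,1,1], dp=[[0,0,-12],[0,0,-14],[0,0,-14],[0,0,-14],[0,0,-14]], turn=[[0,0,0],[0,0,0],[0,0,0],[0,0,0],[0,0,0]])

```text
time: 5.8
ee_pos: [0.5266, -0.1938, 0.1928]
ee_rot: [0.991, -0.135, 0.0, 0.0]
force: [0.0, -0.1, -1.6]
width: 0.011
```

```bash
python3 snap.py wrist4 scene4 top4; python3 plan.py 509 260 226 73.7 24
```

```text
now [ 527.3 -194.2  192.8] xaxis deg -15.57 tilt 0.18 F [-0.9 -0.9 -2.2] w 0.0113 t 5.95
turn per row [ 0.001 -0.001 -0.62 ] total [  0.03  -0.02 -14.88]
[-5.8, -18.0, -1.4] [-4.6, -18.4, -1.4] [-3.4, -18.6, -1.4] [-2.2, -18.8, -1.4] [-1.0, -18.9, -1.4] [0.2, -18.9, -1.4] [1.5, -18.9, -1.4] [2.7, -18.7, -1.4] [3.9, -18.5, -1.4] [5.1, -18.2, -1.4] [6.3, -17.9, -1.4] [7.4, -17.4, -1.4] [8.5, -16.9, -1.4] [9.6, -16.3, -1.4] [10.6, -15.7, -1.4] [11.6, -14.9, -1.4] [12.6, -14.2, -1.4] [13.5, -13.3, -1.4] [14.3, -12.4, -1.4] [15.1, -11.5, -1.4] [15.8, -10.4, -1.4] [16.4, -9.4, -1.4] [17.0, -8.3, -1.4] [17.5, -7.2, -1.4]
```

View pics/wrist4.png

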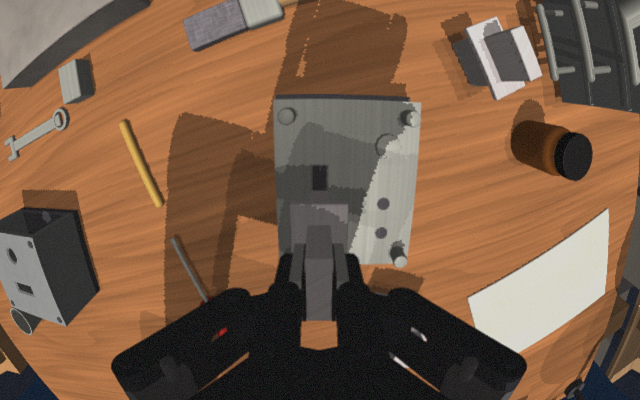

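View pics/scene4.png

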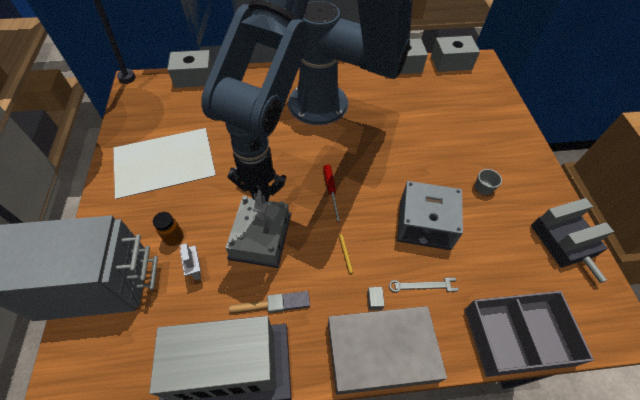

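The bracket is out: the empty pocket shows at ~(319,177) in the wrist view, and the pin head is still in place at ~(384,145). Now carrying it to the box with the turn.

drive_tool(claw=[1,1,1,1,1], dp=[[-5.8,-18,-0.5],[-4.6,-18.4,-0.5],[-3.4,-18.6,-0.5],[-2.2,-18.8,-0.5],[-1,-18.9,-0.5]], turn=[[0,0,-0.62],[0,0,-0.62],[0,0,-0.62],[0,0,-0.62],[0,0,-0.62]])

```text
time: 6.45
ee_pos: [0.5222, -0.0983, 0.1931]
ee_rot: [1.0, 0.028, -0.001, -0.0]
force: [0.6, -0.7, -1.0]
width: 0.0114
```

drive_tool(claw=[1,1,1,1,1], dp=[[0.2,-19,-0.5],[1.5,-19,-0.5],[2.7,-18.7,-0.5],[3.9,-18.5,-0.5],[5,-18.2,-0.5]], turn=[[0,0,-0.62],[0,0,-0.62],[0,0,-0.62],[0,0,-0.62],[0,0,-0.62]])

```text
time: 6.95
ee_pos: [0.5183, -0.0037, 0.1956]
ee_rot: [0.982, 0.189, -0.001, -0.0]
force: [0.4, -1.2, -1.6]
width: 0.0115
```

```bash
python3 plan.py 509 259.5 205 73.7 15
```

```text
now [518.3  -3.7 195.6] xaxis deg 21.78 tilt 0.1 F [ 0.4 -1.2 -1.6] w 0.0115 t 6.95
turn per row [-0.001  0.001 -0.577] total [-0.02  0.01 -8.65]
[5.9, -16.5, -0.6] [6.9, -16.1, -0.6] [7.9, -15.7, -0.6] [8.8, -15.2, -0.6] [9.7, -14.6, -0.6] [10.6, -14.0, -0.6] [11.4, -13.3, -0.6] [12.2, -12.6, -0.6] [12.9, -11.9, -0.6] [13.6, -11.1, -0.6] [14.3, -10.2, -0.6] [14.9, -9.3, -0.6] [15.4, -8.4, -0.6] [15.9, -7.5, -0.6] [16.3, -6.5, -0.6]
```

drive_tool(claw=[1,1,1,1,1], dp=[[5.9,-16.5,-0.6],[6.9,-16,-0.6],[7.9,-15.7,-0.6],[8.8,-15.2,-0.6],[9.7,-14.6,-0.6]], turn=[[0,0,-0.58],[0,0,-0.58],[0,0,-0.58],[0,0,-0.58],[0,0,-0.58]])

```text
time: 7.45
ee_pos: [0.5154, 0.0837, 0.1986]
ee_rot: [0.942, 0.335, -0.001, -0.0]
force: [-0.1, -0.5, -0.2]
width: 0.0113
```

drive_tool(claw=[1,1,1,1,1], dp=[[10.6,-14,-0.6],[11.4,-13.3,-0.6],[12.2,-12.6,-0.6],[13,-12,-0.6],[13.6,-11,-0.6]], turn=[[0,0,-0.58],[0,0,-0.58],[0,0,-0.58],[0,0,-0.58],[0,0,-0.58]])

```text
time: 7.95
ee_pos: [0.5124, 0.1713, 0.2016]
ee_rot: [0.881, 0.474, -0.001, -0.0]
force: [-0.0, -0.4, -0.7]
width: 0.0113
```

drive_tool(claw=[1,1,1,1,1], dp=[[14.3,-10,-0.6],[15,-9.3,-0.6],[15.4,-8.4,-0.6],[16,-7.5,-0.6],[16,-6.5,-0.6]], turn=[[0,0,-0.58],[0,0,-0.58],[0,0,-0.57],[0,0,-0.57],[0,0,-0.57]])

```text
time: 8.45
ee_pos: [0.5095, 0.2587, 0.2045]
ee_rot: [0.8, 0.6, -0.001, -0.0]
force: [0.1, -0.5, -1.0]
width: 0.0115
```

drive_tool(claw=[1,1,1,1], dp=[[0,0,0],[0,0,0],[0,0,0],[0,0,0]], turn=[[0,0,0],[0,0,0],[0,0,0],[0,0,0]])

```text
time: 8.85
ee_pos: [0.5102, 0.2574, 0.2051]
ee_rot: [0.801, 0.599, -0.0, -0.0]
force: [-0.6, -0.6, -1.7]
width: 0.0112
```

```bash
python3 snap.py wrist5; python3 plan.py 509 259.5 170 73.7 1
```

```text
now [510.3 257.4 205.2] xaxis deg 73.57 tilt 0.03 F [ 0.8 -0.5 -1.3] w 0.0114 t 8.9
turn per row [-0.003  0.004 -0.022] total [-0.    0.   -0.02]
[1.6, -1.8, 35.2]
```

View pics/wrist5.png

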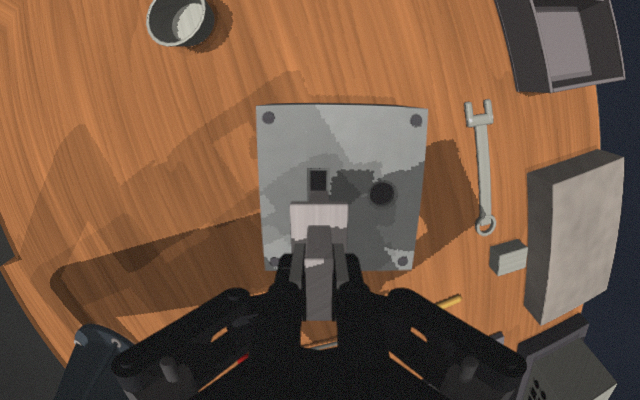

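The slot's far end shows at ~(318,170–190) just beyond the flange (~(320,215)). I'll measure the slot against the bracket in this same picture, in the tool frame.

```bash
python3 - <<'E'
import cv2
im=cv2.imread("pics/wrist5.png")
cv2.imwrite("pics/wrist5c.png",cv2.resize(im[95:275,250:435],None,fx=4,fy=3.3) if 0 else cv2.resize(im[155:265,270:370],None,fx=5.4,fy=5.4,interpolation=cv2.INTER_CUBIC))
g=cv2.cvtColor(im,cv2.COLOR_BGR2GRAY)
for v in(170,174,178,182,186): print(v,g[v,300:338].tolist())
print([int(x) for x in g[160:200,318]])
for v in(207,212,217,222): print(v,g[v,284:356].tolist())
E
```

```text
170 [129, 128, 129, 130, 127, 125, 118, 92, 91, 84, 73, 67, 69, 70, 67, 71, 70, 70, 74, 72, 72, 72, 76, 80, 74, 76, 87, 100, 110, 114, 121, 121, 121, 123, 124, 121, 123, 106]
174 [127, 125, 129, 126, 128, 128, 120, 89, 89, 79, 60, 37, 40, 38, 33, 35, 35, 38, 29, 37, 38, 37, 27, 37, 31, 39, 68, 99, 111, 114, 125, 123, 125, 124, 125, 128, 125, 89]
178 [124, 124, 125, 124, 124, 125, 114, 89, 90, 76, 54, 31, 38, 38, 33, 35, 35, 37, 32, 38, 34, 35, 41, 31, 36, 41, 81, 102, 114, 111, 121, 86, 71, 62, 66, 68, 65, 67]
182 [124, 127, 124, 123, 123, 124, 115, 87, 87, 76, 55, 38, 34, 31, 38, 37, 35, 34, 32, 32, 41, 36, 34, 32, 34, 37, 81, 102, 109, 113, 98, 99, 81, 65, 63, 64, 65, 66]
186 [126, 126, 127, 125, 125, 127, 117, 90, 90, 78, 53, 38, 32, 38, 33, 39, 42, 41, 33, 37, 40, 32, 39, 31, 41, 45, 81, 101, 114, 114, 122, 89, 65, 61, 65, 67, 63, 69]
[126, 124, 120, 122, 123, 125, 122, 119, 98, 101, 74, 43, 40, 36, 29, 40, 35, 39, 32, 32, 35, 40, 32, 41, 35, 39, 33, 35, 39, 45, 51, 67, 74, 75, 75, 71, 71, 69, 75, 70]
207 [124, 123, 124, 125, 124, 135, 171, 177, 178, 179, 178, 182, 182, 182, 180,
[... 650 characters left out ...]
, 121, 120, 127, 129, 149, 170, 176, 176, 177, 181, 186, 180, 179, 179, 180, 176, 179, 179, 175, 173, 173, 173, 175, 176, 173, 175, 169, 174, 173, 177, 180, 180, 175, 174, 170, 170, 173, 173, 176, 175, 177, 178, 179, 175, 175, 176, 176, 179, 176, 169, 171, 171, 173, 173, 174, 171, 171, 172, 173, 175, 165, 135, 97, 80, 84, 84, 86, 83, 84, 83]
222 [126, 129, 127, 127, 124, 124, 137, 167, 173, 175, 178, 179, 185, 181, 181, 181, 180, 179, 179, 178, 176, 175, 173, 172, 176, 176, 176, 178, 175, 171, 173, 180, 181, 178, 175, 174, 171, 171, 174, 171, 177, 173, 174, 177, 177, 176, 176, 177, 178, 178, 175, 171, 172, 172, 174, 174, 175, 175, 171, 171, 169, 177, 163, 114, 90, 84, 84, 82, 85, 83, 86, 82]
```

View pics/wrist5c.png

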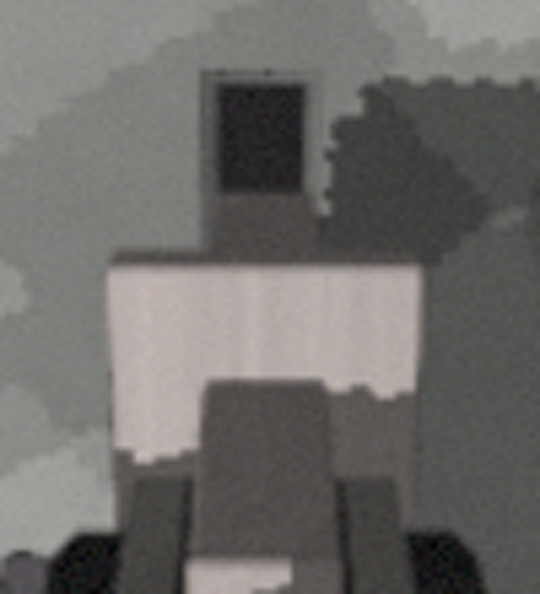

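```bash
cat > rel.py <<'E'
from h import *
def rel(fn,items):
    z=load(fn);r=R.from_quat(z["eq"])
    for nm,uv,h in items:
        p=fish(z,uv,h);q=r.inv().apply(p-z["ee"])*1e3
        print(nm,"tool",q[:,:2].round(1).tolist(),"world",p[:,:2].round(4).tolist())
E
python3 - <<'E'
from rel import *
z=load("wrist5.npz");t=z["ee"][2];print(t)
f=lambda c:((np.array(c)+.5)/5.4-.5+[270,155])
# bracket: grip=TCP+13.6mm
rel("wrist5.npz",[("slot outer L,R",[(306.6,178),(329.6,178)],.1),("inner L,R",[(310.3,178),(326,178)],.0975),
("outer front",[(318,167.7)],.1),("inner front",[(318,170.3)],.0975),
("flange L,R v207",[(289.2,207),(347.4,207)],t+.0136-.018),("flange v222",[(290.3,222),(347,222)],t+.0136-.018),("flange front",f([(265,265)]),t+.0136-.018),
("rib front top",f([(187,560),(345,560)]),t+.0136+.018),
("tongue end edge",f([(215,192),(310,192)]),t+.0136-.074),
("port",[(382,194)],.1)])
E
```

```text
0.20510094390667616
slot outer L,R tool [[15.9, -9.5], [15.8, 9.5]] world [[0.5055, 0.2753], [0.5237, 0.2699]]
inner L,R tool [[15.2, -6.5], [15.2, 6.6]] world [[0.5082, 0.2738], [0.5207, 0.2701]]
outer front tool [[24.6, -0.1]] world [[0.517, 0.281]]
inner front tool [[21.8, -0.1]] world [[0.5162, 0.2783]]
flange L,R v207 tool [[27.5, -14.4], [27.5, 14.9]] world [[0.5041, 0.2879], [0.5322, 0.2796]]
flange v222 tool [[19.3, -14.1], [19.3, 14.9]] world [[0.5021, 0.2799], [0.53, 0.2717]]
flange front tool [[29.3, 0.4]] world [[0.5189, 0.2854]]
rib front top tool [[18.5, -5.5], [18.5, 6.4]] world [[0.5102, 0.2767], [0.5216, 0.2734]]
tongue end edge tool [[19.1, -5.9], [19.1, 6.1]] world [[0.5099, 0.2774], [0.5214, 0.274]]
port tool [[2.0, 54.2]] world [[0.5627, 0.244]]
```

```bash
python3 - <<'E'
from rel import *
z=load("wrist5.npz");g=cv2.cvtColor(z["im"],cv2.COLOR_RGB2GRAY).astype(float)
def cen(u,v,s=9):
    w=g[v-s:v+s+1,u-s:u+s+1];b=np.median(w);m=np.clip(b-25-w,0,None);yy,xx=np.mgrid[v-s:v+s+1,u-s:u+s+1]
    return (m*xx).sum()/m.sum(),(m*yy).sum()/m.sum()
c=[cen(268,118),cen(416,121)];print(c)
p=fish(z,c,.1);d=p[1]-p[0];print(p,np.linalg.norm(d),"tool x equiv deg",np.rad2deg(np.arctan2(d[1],d[0]))+90)
# top0 screws
z=load("top0.npz");g=cv2.cvtColor(z["im"],cv2.COLOR_RGB2GRAY).astype(float)
o=np.array([115,135.])
cc=[cen(*np.round(np.array(q)/5+o).astype(int),s=4) for q in((172,60),(474,153),(378,434),(70,340))]
p=onplane(z,cc,.1);print(p.round(4))
for a,b in((1,0),(2,3),(0,3),(1,2)):
    d=p[b]-p[a];print(np.linalg.norm(d).round(4),np.rad2deg(np.arctan2(d[1],d[0])).round(2))
print(p.mean(0))
E
```

```text
[(np.float64(268.2641819034224), np.float64(117.27754336615097)), (np.float64(415.74038886433937), np.float64(120.16327883340698))]
[[0.49087765 0.33211209 0.1       ]
 [0.60502138 0.29756924 0.1       ]] 0.11925601885287695 tool x equiv deg 73.16282184228066
[[0.6048 0.299  0.1   ]
 [0.5653 0.1727 0.1   ]
 [0.4511 0.2071 0.1   ]
 [0.49   0.334  0.1   ]]
0.1323 72.62
0.1327 72.99
0.12 163.04
0.1192 163.25
[0.52778623 0.25318491 0.1       ]
```

Slot and bracket already agree to ~0.3 mm in tool x and y, and the top camera gives the same once its bias is corrected. The slot yaw is ~73.1°, so it needs a small yaw trim. I'll go down to ~5 mm above the plate and look again.

drive_tool(claw=[1,1,1,1,1], dp=[[-0.2,-0.3,10],[0,0,10],[0,0,10],[0,0,6],[0,0,3]], turn=[[0,0,0.08],[0,0,0],[0,0,0],[0,0,0],[0,0,0]])

```text
time: 9.4
ee_pos: [0.5093, 0.2579, 0.165]
ee_rot: [0.803, 0.596, -0.001, -0.0]
force: [-0.8, 0.7, -1.6]
width: 0.0113
```

drive_tool(claw=[1,1,1,1], dp=[[0,0,0],[0,0,0],[0,0,0],[0,0,0]], turn=[[0,0,0],[0,0,0],[0,0,0],[0,0,0]])

```text
time: 9.8
ee_pos: [0.5102, 0.2582, 0.1668]
ee_rot: [0.803, 0.596, 0.0, 0.0]
force: [0.9, 0.0, -1.6]
width: 0.0113
```

```bash
python3 snap.py wrist6 scene6; python3 plan.py 509 259.5 145 73.1 1; python3 - <<'E'
import cv2
im=cv2.imread("pics/wrist6.png")
cv2.imwrite("pics/wrist6c.png",cv2.resize(im[150:260,270:370],None,fx=5.4,fy=5.4,interpolation=cv2.INTER_CUBIC))
im=cv2.imread("pics/scene6.png")
cv2.imwrite("pics/scene6c.png",cv2.resize(im[130:260,370:500],None,fx=4.5,fy=4.5,interpolation=cv2.INTER_CUBIC))
E
```

```text
now [510.1 258.2 166.7] xaxis deg 73.17 tilt 0.04 F [ 0.7 -0.3 -2. ] w 0.0115 t 9.9
turn per row [ 0.006 -0.003  0.011] total [ 0.01 -0.    0.01]
[0.9, -1.4, 21.7]
```

View pics/wrist6c.png

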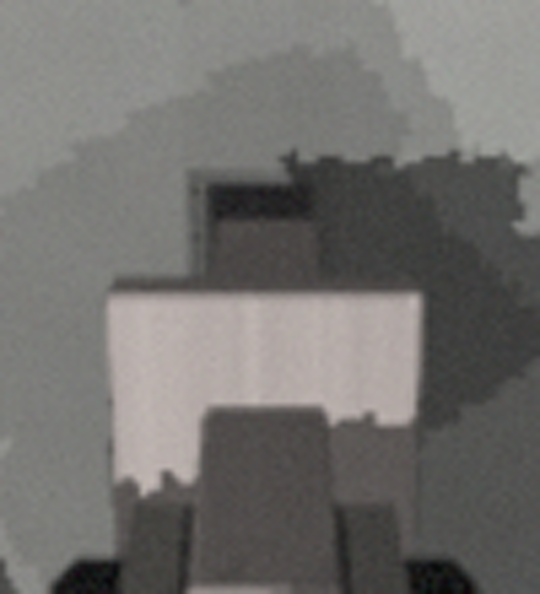

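View pics/scene6c.png

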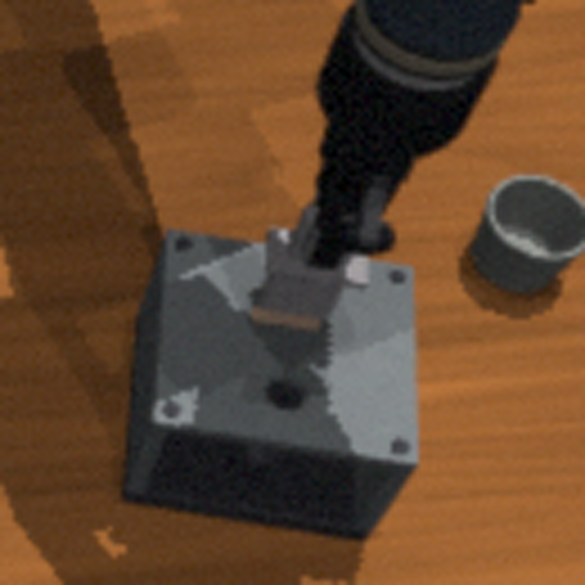

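```bash
python3 - <<'E'
import cv2,numpy as np
from rel import *
z=load("wrist6.npz");im=z["im"][:,:,::-1]
g=np.clip((im.astype(float)/140)**.5*255,0,255).astype(np.uint8)
cv2.imwrite("pics/wrist6d.png",cv2.resize(g[175:210,295:345],None,fx=14,fy=14,interpolation=cv2.INTER_CUBIC))
E
```

```text
(no output)
```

View pics/wrist6d.png

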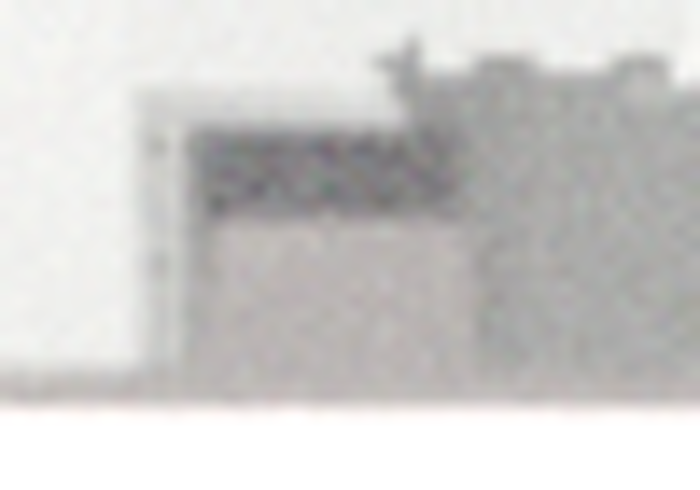

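```bash
python3 - <<'E'
from rel import *
z=load("wrist6.npz");t=z["ee"][2];print(t)
f=lambda c:((np.array(c)+.5)/14-.5+[295,175])
F=lambda c:((np.array(c)+.5)/5.4-.5+[270,150])
rel("wrist6.npz",[("slot outer L @",f([(140,250)]),.1),("inner L,R",f([(193,180),(464,180)]),.0975),
("outer front",f([(280,92)]),.1),("inner front",f([(330,128)]),.0975),
("tongue step edge L,R",f([(206,222),(470,222)]),t+.0136-.067),
("flange front L,R",F([(107,292),(424,292)]),t+.0136-.018),
("flange L,R",F([(113,400),(418,400)]),t+.0136-.018),
])
z5=load("wrist5.npz");f=lambda c:((np.array(c)+.5)/5.4-.5+[270,155])
rel("wrist5.npz",[("tongue5",f([(215,192),(312,192)]),z5["ee"][2]+.0136-.067)])
E
```

```text
0.16676209813025697
slot outer L @ tool [[15.5, -9.6]] world [[0.5056, 0.2759]]
inner L,R tool [[18.5, -6.9], [18.5, 6.8]] world [[0.509, 0.2779], [0.5222, 0.2739]]
outer front tool [[23.8, -2.5]] world [[0.5148, 0.2817]]
inner front tool [[21.2, 0.0]] world [[0.5164, 0.2785]]
tongue step edge L,R tool [[21.1, -5.8], [21.1, 6.6]] world [[0.5108, 0.2801], [0.5227, 0.2765]]
flange front L,R tool [[29.3, -14.3], [29.3, 15.2]] world [[0.505, 0.2904], [0.5332, 0.2819]]
flange L,R tool [[18.4, -14.1], [18.4, 14.9]] world [[0.5021, 0.2799], [0.5298, 0.2715]]
tongue5 tool [[21.3, -5.7], [21.3, 6.2]] world [[0.5108, 0.2794], [0.5221, 0.2761]]
```

Slot relative to the tongue: about -0.9 mm in tool x and -0.45 mm in tool y. I'll apply that, then go down in small steps while watching the force.

drive_tool(claw=[1,1,1,1,1], dp=[[-0.9,-0.45,0],[0,0,2],[0,0,3],[0,0,3],[0,0,3]], turn=[[0,0,0],[0,0,0],[0,0,0],[0,0,0],[0,0,0]])

```text
time: 10.4
ee_pos: [0.5092, 0.2574, 0.1549]
ee_rot: [0.803, 0.596, -0.0, -0.0]
force: [0.1, 0.4, -1.5]
width: 0.0112
```

drive_tool(claw=[1,1,1], dp=[[0,0,2],[0,0,0],[0,0,0]], turn=[[0,0,0],[0,0,0],[0,0,0]])

```text
time: 10.7
ee_pos: [0.5093, 0.2574, 0.1532]
ee_rot: [0.803, 0.596, -0.0, -0.0]
force: [-0.8, -0.0, -0.9]
width: 0.0113
```

The tip is ~7 mm into the slot with no contact force. Continuing.

drive_tool(claw=[1,1,1,1,1], dp=[[0,0,2],[0,0,2],[0,0,2],[0,0,3],[0,0,3]], turn=[[0,0,0],[0,0,0],[0,0,0],[0,0,0],[0,0,0]])

```text
time: 11.2
ee_pos: [0.5092, 0.2574, 0.1411]
ee_rot: [0.803, 0.596, -0.0, -0.0]
force: [0.3, -0.5, -1.5]
width: 0.0111
```

```bash
python3 plan.py 509.3 257.4 125.5 73.1 1
```

```text
now [509.2 257.4 141.1] xaxis deg 73.16 tilt 0.0 F [ 0.3 -0.5 -1.5] w 0.0111 t 11.2
turn per row [-0.    -0.     0.011] total [-0.   -0.    0.01]
[0.0, 0.1, 15.6]
```

drive_tool(claw=[1,1,1,1,1], dp=[[0,0,3],[0,0,4],[0,0,4],[0,0,3],[0,0,2]], turn=[[0,0,0],[0,0,0],[0,0,0],[0,0,0],[0,0,0]])

```text
time: 11.7
ee_pos: [0.5091, 0.2573, 0.1249]
ee_rot: [0.803, 0.596, -0.0, -0.0]
force: [-0.6, 0.3, -1.1]
width: 0.0112
```

drive_tool(claw=[1,1,1,1,1], dp=[[0,0,0],[0,0,0],[0,0,0],[0,0,0],[0,0,0]], turn=[[0,0,0],[0,0,0],[0,0,0],[0,0,0],[0,0,0]])

```text
time: 12.2
ee_pos: [0.5093, 0.2574, 0.1255]
ee_rot: [0.803, 0.596, 0.0, 0.0]
force: [-0.3, 0.1, -1.0]
width: 0.0111
```

```bash
python3 snap.py wrist7 scene7; python3 plan.py 509.3 257.4 125.5 73.1 1; python3 - <<'E'
import cv2,numpy as np
from workcell import get_obs
o=get_obs();print(o["torque"],np.abs(o["joint_vel"]).max())
a=cv2.imread("pics/wrist7.png")[130:280,230:430];b=cv2.imread("pics/scene7.png")[130:260,370:500]
a=cv2.resize(a,None,fx=2.6,fy=2.6,interpolation=cv2.INTER_CUBIC);b=cv2.resize(b,(270,270) if 0 else (280,280))
c=cv2.resize(cv2.imread("pics/scene7.png")[190:270,220:300],(280,280),interpolation=cv2.INTER_CUBIC)
H=np.zeros((562,800,3),np.uint8);H[:a.shape[0],:a.shape[1]]=a;H[:280,520:800]=b;H[281:561,520:800]=c
cv2.imwrite("pics/final.png",H)
E
```

```text
now [509.3 257.4 125.4] xaxis deg 73.17 tilt 0.01 F [ 0.5 -0.6 -2. ] w 0.0111 t 12.3
turn per row [ 0.001 -0.001  0.011] total [ 0.   -0.    0.01]
[-0.0, 0.0, -0.1] 
[-0.03177743  0.00223545  0.02421848] 0.0016025981463291816
```

View pics/final.png

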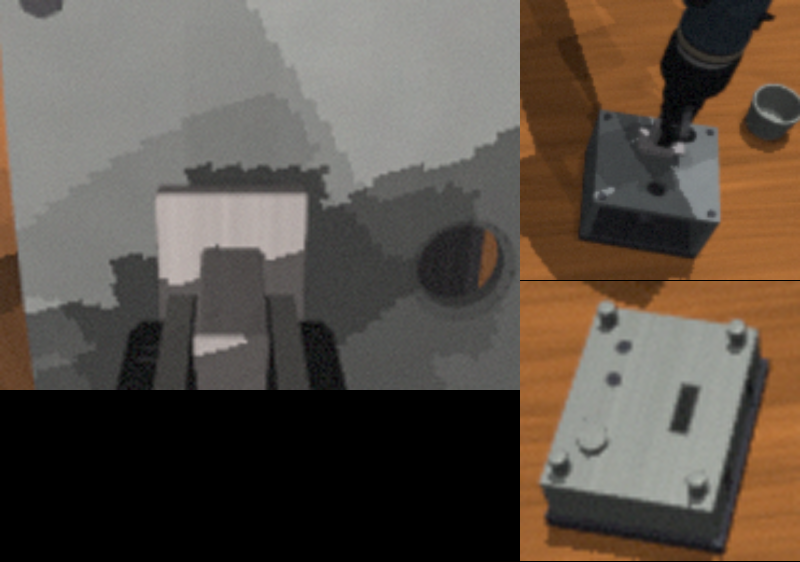

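The flange sits at wrist rows ~204, columns ~290–348, the same as before insertion, so the bracket has not slipped in the jaws. It hovers above the plate, there is no contact force, and the pin head is still seated (scene crop ~(592,438)). Handing in.

```bash
python3 -c "
from workcell import ticket
print(ticket.hand_in())"
```

```text
the job is handed in; nothing more can be done
None
```

I lifted the smallest bracket, the one in the mould block, straight up and out. I then lowered its tongue through the narrow slot and handed the job in at about 12.3 s, with the bracket still held at 50 N.

**Last checks:**
- **Depth:** the tool point was at z = 125.4 mm. That puts the tongue's end about 35 mm below the plate top and the flange about 15 mm above it.
- **Pose:** the tool was tilted 0.01° and its yaw was within 0.1° of the slot's.
- **Contact:** there was no contact force beyond the bracket's weight, and the bracket had not shifted in the jaws. The arm was at rest.
- **Core pin:** the last scene picture shows it still seated. I judged this by eye and did not measure its position.

**Disagreement:** the top and wrist cameras differed by about 2–3 mm on the bracket's position. I aligned the tongue to the slot from one wrist picture that showed both, and the tongue went in without touching. I had no direct view of the tongue inside the slot, so its centring there rests on that alignment and the lack of contact force.

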